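# Load the tea shelf: tall to the back, bowls in front

### The job

Tidy the tea shelf by sliding, never lifting or tipping: first push the steel kettle and the cream teapot back between the cheeks of the dark gallery, side by side (either one left) and close up to the rail, leaving the bowls at the front meanwhile. Then slide one bowl close up in front of each of them (either bowl), and leave everything standing at rest. Do not reach over the back row, and do not disturb the jar, the mug, the scoop or the clamp with the spatula.

Things in the scene. Friction and masses are not known exactly. Their poses are not given: they have to be found in the camera images.
- shelf: Low birch shelf board (an old drawer front), fixed, 380 mm deep, 920 mm wide, upper face 30 mm above the table. Origin: centre of the upper face. x: depth, towards the back (away from the robot); y: along its length; z up. All else stands on it. It may lie up to 50 mm sideways and 0.1 rad turned.
- gallery: Dark wooden gallery fixed at the back of the shelf: a rail 272 mm long, 22 mm high, 14 mm thick, with two side cheeks reaching 50 mm forward from it (14 mm thick, 22 mm high, their inner faces 244 mm apart at y = +-122 mm, outer at +-136). Origin: middle of the rail's inner face at the level of the shelf's upper face; x points backwards through the rail, so the space between the cheeks is at negative x; y along the rail.
- kettle: Brushed steel kettle, round, outer radius 50 mm straight up to 45 mm, tapering to 34 mm at 100 mm; dark twist-lock lid; thin black bail handle over the top to 154 mm (in its xz plane, +-36 mm); spout along its own +x, above 60 mm, reaching 72 mm from the axis. 0.4 to 0.85 kg. Starts upright with the spout pointing backwards within 0.8 rad, in one of four places in a row along the front of the shelf. Origin: centre of the underside, z up.
- teapot: Cream ceramic teapot, round, outer radius 50 mm from 8 to 45 mm height, tapering to 30 mm at 84 mm, lid knob to 112 mm; thin wooden bail handle over the top to 140 mm (in its xz plane, +-38 mm); spout along its own +x, above 42 mm, reaching 72 mm from the axis. 0.35 to 0.7 kg. Starts in the front row, spout backwards within 0.8 rad. Origin: centre of the underside, z up.
- jar: Bystander: amber jar, radius 34 mm, 130 mm high, near the back left of the shelf. Origin: centre of the underside.
- mug: Bystander: blue ceramic mug, radius 38 mm, 90 mm high, handle along its own +y (to about 75 mm from the axis), near the back right. Origin: centre of the underside.
- scoop: Bystander: aluminium scoop, 155 mm long, 50 mm wide, 30 mm high, lying at the right end of the shelf. Origin: underside near the middle of its length; handle along its own -x.
- spatula_clamp: Bystander, fixed: small dark clamp (50 by 30 mm) holding a wooden spatula upright, 285 mm high in all, at the left end of the shelf. Origin: centre of the underside.
- bowl_blue: Blue melamine bowl, open at the top, 45 mm high, outer radius 48 mm from 22 mm up to the rim, 36 mm at the foot, wall 4 mm, 0.11 to 0.23 kg. Starts in the front row; the four things of the row stand about 155 mm apart. Origin: centre of the underside, z up.
- bowl_yellow: Yellow melamine bowl, open at the top, 45 mm high, outer radius 48 mm from 22 mm up to the rim, 36 mm at the foot, wall 4 mm, 0.11 to 0.23 kg. Starts in the front row; the four things of the row stand about 155 mm apart. Origin: centre of the underside, z up.

How it is judged:
By the outcome, as a careful person would: the job done as asked, in the order asked, and still so for the second after the job is handed in, with the robot touching nothing.
It also fails if it takes over 72 s, if anything falls off the work surface, if the arm or the gripper's body presses on something with over 40 N, if the wrist force passes 120 N, or if a joint passes its speed limit or range.

### The arm

A 6-joint arm with a two-finger parallel gripper is mounted at the origin on the work surface. World frame = base frame: x ahead of the robot, y to its left, z up, the work surface at z = 0. Lengths are in m, angles in rad, forces in N, time in s.
With the tool pointing down it reaches from about 0.325 to 1 m from the base axis. Payload 5.1 kg.
Tool frame: the origin (TCP) lies at the very end of the fingers, on their centre line; the grasp point (between the pads) lies 19 mm behind it; z points along the fingers, y is the line along which they close (so a half turn about z gives the same grasp; the last joint's range is limited). The gripper opens to 85 mm and grips with 20 to 120 N. Pads are 22 mm wide; open, the fingers measure 114 mm over their backs; the gripper's body (76 mm by 85 mm) begins 54 mm behind the grasp point. The pads swing forward as they close: fully open they stand 13 mm farther back than shut.
Start: joints at [-1.383, 0.124, 1.65, -0, 1.367, -0.083], TCP at [0.174, -0.626, 0.197] pointing down, gripper open.
Joint ranges: [-2.61, 2.61], [-1.02, 2.33], [0.03, 2.71], [-1.35, 4.49], [0.32, 2.68], [-2.91, 2.91]. Speed limits (rad/s): [2.57, 2.57, 3.14, 3.14, 3.14, 3.14].

### API

Orientations are given as a unit quaternion [w, x, y, z].
In Python, from plant import manip, vision, job gives the robot as it stands.
- The arm moves only by the tool send_rows, never from a script. Its argument "steps" is a list of rows, each a list of 3 entries, a list of its own where there are three numbers: the finger opening in mm, from 0 to 85.4, then the shift along the world's x, y, z in mm, then the turn about the world's z in rad. A call has 1 to 5 rows; each row shifts and turns the commanded pose from where the row before left it; what a row does not reach is not made up. A row lasts 1/12 s, in which the tool goes at most 41.7 mm and 7.16 degrees, less where a joint would pass 70% of its speed; a pose out of reach is approached as far as the arm can. A call is refused whole if a number of a shift passes 41.7 or a number of a turn 0.125, either way. A call with a gripper value outside its range is refused whole. The fingers move at their own pace and stop on an object; "force" is the grip in N (left out, the last holds). Time passes only in rows, so rows that do not move let the fingers close. It gives the time, the measured TCP pose, the force, the opening and the grip force at its end, in the units of the state.
- manip.observe(): the state, without advancing time (a new reading comes with each control period).
- vision.camera(name): name is "scene" or "top"; returns a dict with "pixels" (384x512x3 uint8, red, green, blue), "z_map" (384x512 float32, m along the optical axis (not along the pixel's ray), 0 where there is no reading), "fx", "fy", "cx", "cy" (pixels), "rvec" (rotation vector, rad) and "tvec" (3), from world to camera coordinates, as OpenCV has them. Camera axes: x right, y down, z forward; pixel columns grow to the right and rows downward; lengths in m; the calibration is good to about 2 mm. A picture is of the moment at which its call begins.
- job.close_job(): hands the job in; it is judged then, once.
Trained networks look in a picture, given as the dict that the camera call returned (one of the last four; its "shot" number tells which), for a name from the list of things; names that differ only in an ending like _2 or _b are one class to them, and where a whole thing is asked for, a point or a joint stands for the part that bears it (a point fixed in the world has none). Each returns a list of dicts, best first, with "score" (0 to 1); they miss things now and then, are a little off and sometimes report something else, mostly with a low value. They report only what shows in the picture. A call takes as long as a camera call.
- vision.search_frame(thing, picture): "xyz" ([x, y, z] in m, in the coordinates of the camera as it stood for that picture, good to about 4 mm: the middle of the surface that is visible of it).
- vision.spot_point(thing, picture): "xyz" ([x, y, z] in m, in the coordinates of the camera as it stood for that picture, good to about 4 mm: a listed point, or the origin of a listed thing).
The state is a dict: "clock": time; "joints": joint angles; "qd": joint speeds; "tau": joint torques, N m; "position": TCP position; "eef_rot": TCP orientation; "force": force on the tool from outside, world axes, zero at the start; "ft_torque": the same for the moment, N m; "width": finger opening in m; "grip_force": force on a finger pad.
Only numpy, scipy, OpenCV 4.12 (cv2) and the standard library are available. Lean on these libraries where they do the work, as an engineer would, in place of code of your own. Each camera call takes 0.05 s, during which the arm holds its last target. There are 200 camera calls.

## Working session

There is one attempt and no reset: what is moved stays moved. The work goes in short steps, Python scripts to look and compute and a tool call to move; the robot and the scene stay as the last step left them, time stands still between calls to the robot, and variables do not carry over. Pictures are saved under pics/ and viewed, at most 10 in all, crops included, and the job is handed in when it is done.

Besides the shell and the picture viewer there is one more tool, called after "Emit:" in YAML: its name, and indented under it one key for each argument. send_rows: Moves the arm, as the interface text tells. Its arguments: {"type":"object","properties":{"steps":{"type":"array"},"force":{"type":"number"}},"required":["steps"]}

```bash
mkdir -p pics
cat > h.py <<'E'
import numpy as np,cv2
from plant import manip,vision,job
def w(p,c):
    R=cv2.Rodrigues(np.array(c["rvec"],float))[0]
    return R.T@(np.array(p,float)-np.array(c["tvec"],float).ravel())
def locate(names,cams=("top","scene")):
    for cn in cams:
        c=vision.camera(cn)
        for n in names:
            r=vision.spot_point(n,c)
            print(cn,n,[(round(d["score"],2),np.round(w(d["xyz"],c)*1000).tolist()) for d in r[:2]])
def cloud(c):
    z=c["z_map"]; v,u=np.indices(z.shape)
    P=np.stack([(u-c["cx"])/c["fx"]*z,(v-c["cy"])/c["fy"]*z,z],-1)
    R=cv2.Rodrigues(np.array(c["rvec"],float))[0]
    return (P-np.array(c["tvec"]).ravel())@R
def save(c,f): cv2.imwrite("pics/"+f,c["pixels"][:,:,::-1])
E
python3 - <<'E'
from h import *
t=vision.camera("top");s=vision.camera("scene")
cv2.imwrite("pics/a.png",np.hstack([t["pixels"],s["pixels"]])[:,:,::-1][:, :])
im=cv2.imread("pics/a.png");cv2.imwrite("pics/t.png",im[:,:512]);cv2.imwrite("pics/s.png",im[:,512:])
for cn,c in(("top",t),("scene",s)):
    for n in "shelf gallery kettle teapot jar mug scoop spatula_clamp bowl_blue bowl_yellow".split():
        r=vision.spot_point(n,c)
        print(cn,n,[(round(d["score"],2),np.round(w(d["xyz"],c)*1000).tolist()) for d in r[:2]])
    print(w([0,0,0],c))
o=manip.observe();print(o["clock"],o["position"],o["eef_rot"],o["force"])
E
```

```text
top shelf [(0.83, [541.0, 10.0, 34.0])]
top gallery [(0.72, [714.0, 14.0, 36.0])]
top kettle [(0.58, [429.0, 83.0, 28.0])]
top teapot [(0.85, [463.0, -232.0, 30.0])]
top jar [(0.91, [620.0, 291.0, 34.0]), (0.71, [439.0, 247.0, 31.0])]
top mug [(0.96, [635.0, -293.0, 30.0])]
top scoop [(0.55, [544.0, -410.0, 32.0])]
top spatula_clamp [(0.56, [512.0, 422.0, 31.0])]
top bowl_blue []
top bowl_yellow [(0.58, [435.0, 246.0, 35.0])]
[0.49033642 0.00411894 0.98275517]
scene shelf [(0.67, [538.0, 10.0, 28.0])]
scene gallery [(0.75, [711.0, 14.0, 34.0])]
scene kettle [(0.62, [431.0, 80.0, 29.0])]
scene teapot [(0.88, [458.0, -227.0, 29.0])]
scene jar [(0.75, [619.0, 296.0, 25.0])]
scene mug [(0.57, [634.0, -294.0, 27.0]), (0.44, [538.0, 9.0, 31.0])]
scene scoop [(0.65, [547.0, -407.0, 30.0])]
scene spatula_clamp [(0.81, [511.0, 420.0, 31.0]), (0.6, [432.0, 249.0, 35.0])]
scene bowl_blue [(0.55, [462.0, -70.0, 32.0])]
scene bowl_yellow [(0.93, [432.0, 246.0, 35.0])]
[ 1.41265907 -0.48075659  0.74228345]
1.1 [ 0.17384451 -0.62631329  0.19732029] [-8.22244823e-06  9.90846910e-01  1.34990377e-01 -4.23843659e-06] [ 0.36045775  0.0985539  -0.17243074]
```

View pics/t.png

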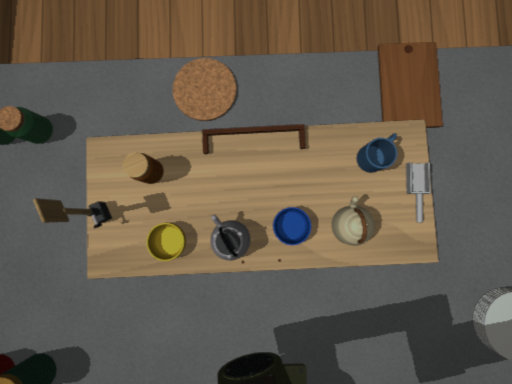

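View pics/s.png

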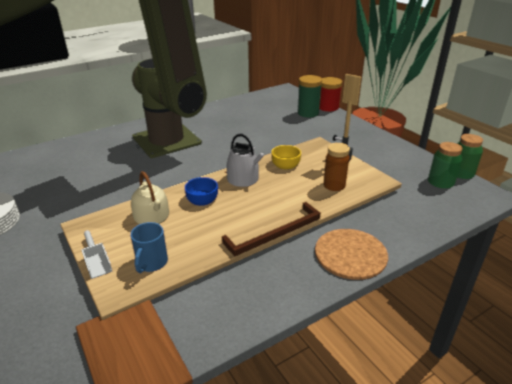

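Top view (pixels): yellow bowl (166,241), kettle (230,239), blue bowl (292,226), teapot (350,225). The gallery is at (254,130), with the mug, scoop, jar and clamp at the sides. Both spouts point outwards, so the kettle goes left and the teapot right. Next I'll measure the gallery yaw and pot circles, and start moving in the same turn.

```bash
cat >> h.py <<'E'
def rect(P,lo,hi,x0,x1,y0,y1):
    m=(P[...,2]>lo)&(P[...,2]<hi)&(P[...,0]>x0)&(P[...,0]<x1)&(P[...,1]>y0)&(P[...,1]<y1)
    return P[m]
def circ(q):
    (c,r)=cv2.minEnclosingCircle((q[:,:2]*1000).astype(np.float32)); return np.round(c),round(r),len(q)
E
python3 - <<'E'
from h import *
c=vision.camera("top");P=cloud(c)
q=rect(P,.045,.056,.63,.76,-.16,.2)
print("gal",len(q),cv2.minAreaRect((q[:,:2]*1000).astype(np.float32)))
top=q[np.abs(q[:,1]-.014)<.1]; print("rail",np.polyfit(top[:,1],top[:,0],1),top[:,0].min(),top[:,0].max())
for n,x,y in(("kettle",.43,.082),("teapot",.46,-.23),("blue",.462,-.07),("yellow",.433,.247)):
    for lo,hi in((.055,.08),(.08,.11),(.11,.14),(.14,.2)):
        q=rect(P,lo,hi,x-.085,x+.085,y-.075,y+.075)
        if len(q)>5: print(n,lo,circ(q),np.round(q[:,:2].min(0)*1000),np.round(q[:,:2].max(0)*1000))
E
```

```text
gal 769 ((696.9534912109375, 14.259490966796875), (64.25144958496094, 272.4620056152344), 0.9305502772331238)
rail [-0.0202388   0.72108051] 0.7125977476094564 0.7300070346055122
kettle 0.055 (array([434.,  80.]), 50, 45) [386.  30.] [483. 125.]
kettle 0.08 (array([434.,  80.]), 49, 283) [387.  32.] [481. 127.]
kettle 0.11 (array([448.,  86.]), 56, 808) [393.  39.] [497. 121.]
kettle 0.14 (array([434.,  80.]), 36, 178) [401.  54.] [466. 103.]
teapot 0.055 (array([ 462., -231.]), 50, 110) [ 413. -265.] [ 510. -182.]
teapot 0.08 (array([ 470., -230.]), 55, 582) [ 416. -274.] [ 524. -182.]
teapot 0.11 (array([ 478., -227.]), 55, 536) [ 423. -265.] [ 533. -198.]
teapot 0.14 (array([ 463., -229.]), 34, 151) [ 429. -237.] [ 496. -225.]
blue 0.055 (array([465., -76.]), 48, 230) [ 419. -124.] [512. -29.]
yellow 0.055 (array([435., 243.]), 48, 323) [388. 195.] [481. 291.]
```

Emit:
send_rows:
  steps:
    - [70, [40, 30, 0], 0.12]
    - [70, [40, 40, 0], 0.12]
    - [70, [40, 40, 0], 0.12]
    - [70, [30, 40, 0], 0.12]
    - [70, [20, 40, 0], 0.12]

```text
clock: 1.57
position: [0.3113, -0.4706, 0.1974]
eef_rot: [0.0, 0.905, 0.424, 0.0]
force: [-0.0, -0.5, 0.5]
width: 0.0699
grip_force: 0.0
```

Emit:
send_rows:
  steps:
    - [70, [0, 20, 0], 0.115]
    - [70, [5, 20, 0], 0.115]
    - [70, [5, 20, 0], 0.115]
    - [70, [5, 20, 0], 0.115]
    - [70, [5, 20, 0], 0.115]

```text
clock: 1.98
position: [0.3299, -0.3708, 0.1975]
eef_rot: [0.0, 0.748, 0.664, -0.0]
force: [-0.2, -0.4, -0.6]
width: 0.0698
grip_force: 0.0
```

Emit:
send_rows:
  steps:
    - [70, [0, 0, 0], 0.115]
    - [70, [0, 0, 0], 0.115]
    - [70, [0, 0, 0], 0.115]
    - [70, [0, 0, 0], 0.115]
    - [70, [0, 0, 0], 0]

```text
clock: 2.4
position: [0.3298, -0.3717, 0.1975]
eef_rot: [0.0, 0.579, 0.816, -0.0]
force: [-0.2, -0.7, -0.2]
width: 0.0699
grip_force: 0.0
```

Emit:
send_rows:
  steps:
    - [70, [12, 14, 0], 0.115]
    - [70, [12, 14, -20], 0.115]
    - [70, [13, 15, -40], 0.115]
    - [70, [13, 15, -40], 0.113]
    - [70, [0, 0, -40], 0]

```text
clock: 2.82
position: [0.3801, -0.3147, 0.0626]
eef_rot: [0.002, 0.378, 0.926, -0.0]
force: [0.6, -1.5, -1.0]
width: 0.0699
grip_force: 0.0
```

Emit:
send_rows:
  steps:
    - [70, [0, 0, -17], 0]
    - [70, [0, 0, 0], 0]
    - [70, [0, 0, 0], 0]

```text
clock: 3.07
position: [0.3776, -0.3153, 0.0451]
eef_rot: [-0.001, 0.38, 0.925, 0.0]
force: [0.6, -1.3, 0.8]
width: 0.07
grip_force: 0.0
```

Run:
```python
from h import *
c=vision.camera("scene");save(c,"b.png");o=manip.observe();print(o["position"],o["eef_rot"],o["force"])
```

```text
[ 0.37863964 -0.31656873  0.04689305] [ 7.43563916e-04  3.79950652e-01  9.25006405e-01 -3.15783083e-04] [0.61160766 0.61885019 0.61394535]
```

View pics/b.png

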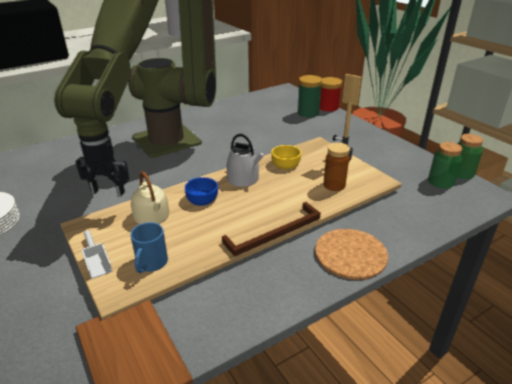

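The gripper stands low behind the teapot at pixel (105,175), and the teapot is at (150,205) with nothing touching. Starting the diagonal push.

Emit:
send_rows:
  steps:
    - [70, [3, 3, -8], 0]
    - [70, [4, 4, 0], 0]
    - [70, [6, 6, 0], 0]
    - [70, [7, 7, 0], 0]
    - [70, [7, 7, 0], 0]

```text
clock: 3.53
position: [0.4059, -0.289, 0.0386]
eef_rot: [0.001, 0.379, 0.925, -0.001]
force: [-2.3, -2.4, 2.6]
width: 0.0697
grip_force: 1.9
```

Emit:
send_rows:
  steps:
    - [70, [8, 8, 0], 0]
    - [70, [8, 8, 0], 0]
    - [70, [7, 7, 0], 0]
    - [70, [5, 5, 0], 0]
    - [70, [2, 2, 0], 0]

```text
clock: 3.95
position: [0.4362, -0.2585, 0.0384]
eef_rot: [0.001, 0.379, 0.926, -0.0]
force: [-4.1, -5.4, 6.4]
width: 0.0702
grip_force: 4.0
```

```bash
cat >> h.py <<'E'
def spot(names):
    o=manip.observe();q=o["eef_rot"];print(round(o["clock"],1),np.round(np.array(o["position"])*1000),"ang",round(2*np.arctan2(q[2],q[1])-np.pi/2,3),np.round(o["force"],1))
    out={}
    for cn in("top","scene"):
        c=vision.camera(cn)
        for n in names:
            r=vision.spot_point(n,c)
            print(cn,n,[(round(d["score"],2),np.round(w(d["xyz"],c)*1000).tolist()) for d in r[:2]])
        if cn=="top": P=cloud(c)
    return P,c
E
python3 - <<'E'
from h import *
P,c=spot(["teapot","bowl_blue"])
E
```

```text
4.0 [ 436. -258.   38.] ang 0.794 [-4.1 -5.4  6.4]
top teapot [(0.6, [503.0, -192.0, 31.0]), (0.26, [619.0, 293.0, 34.0])]
top bowl_blue [(0.83, [466.0, -74.0, 33.0])]
scene teapot [(0.58, [498.0, -187.0, 29.0])]
scene bowl_blue [(0.62, [466.0, -70.0, 34.0])]
```

Run:
```python
from h import *
c=vision.camera("scene");im=c["pixels"][120:250,60:230,::-1]
cv2.imwrite("pics/c.png",cv2.resize(im,None,fx=4,fy=4,interpolation=cv2.INTER_CUBIC))
c=vision.camera("top");P=cloud(c)
x,y=.502,-.19
for lo,hi in((.038,.08),(.08,.11),(.11,.125),(.125,.2)):
    q=rect(P,lo,hi,x-.04,x+.085,y-.04,y+.075)
    print(lo,circ(q),np.round(q[:,:2].min(0)*1000),np.round(q[:,:2].max(0)*1000))
```

```text
0.038 (array([ 501., -168.]), 64, 153) [ 462. -220.] [ 548. -115.]
0.08 (array([ 509., -192.]), 55, 478) [ 462. -229.] [ 561. -142.]
0.11 (array([ 516., -185.]), 54, 456) [ 462. -224.] [ 570. -156.]
0.125 (array([ 501., -208.]), 44, 374) [ 462. -230.] [ 540. -172.]
```

View pics/c.png

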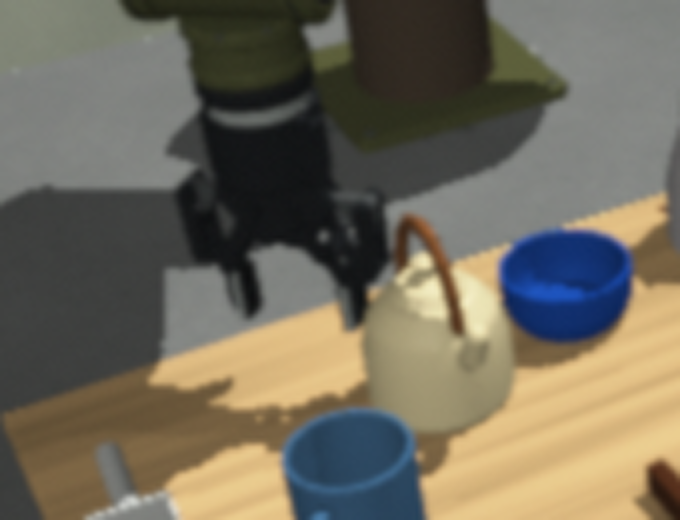

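The top view check shows the finger's knuckle at crop (375,240) leaning on the teapot's tapered shoulder. I'll back off, go lower and push again.

Emit:
send_rows:
  steps:
    - [70, [-6, -6, 0], 0]
    - [70, [-2, -2, -10], 0]
    - [70, [0, 0, 0], 0]
    - [70, [4, 4, 0], 0]
    - [70, [6, 6, 0], 0]

```text
clock: 4.77
position: [0.4364, -0.2569, 0.0272]
eef_rot: [-0.001, 0.38, 0.925, -0.0]
force: [-1.8, -2.8, -0.3]
width: 0.07
grip_force: 1.4
```

Emit:
send_rows:
  steps:
    - [70, [7, 7, 0], 0]
    - [70, [7, 7, 0], 0]
    - [70, [7, 7, 0], 0]
    - [70, [5, 5, 0], 0]
    - [70, [2, 2, 0], 0]

```text
clock: 5.18
position: [0.4661, -0.2278, 0.0278]
eef_rot: [0.0, 0.378, 0.926, -0.0]
force: [-1.6, -2.0, 0.1]
width: 0.0701
grip_force: 1.1
```

Run:
```python
from h import *
P,c=spot(["teapot","bowl_blue"])
```

```text
5.2 [ 466. -228.   28.] ang 0.795 [-1.6 -2.   0.1]
top teapot [(0.79, [533.0, -155.0, 28.0])]
top bowl_blue [(0.56, [467.0, -72.0, 32.0])]
scene teapot [(0.66, [529.0, -154.0, 30.0])]
scene bowl_blue [(0.56, [464.0, -72.0, 34.0])]
```

Emit:
send_rows:
  steps:
    - [70, [4, 4, 0], 0]
    - [70, [6, 6, 0], 0]
    - [70, [7, 7, 0], 0]
    - [70, [7, 7, 0], 0]
    - [70, [7, 7, 0], 0]

```text
clock: 5.9
position: [0.4967, -0.197, 0.0276]
eef_rot: [-0.0, 0.379, 0.925, -0.0]
force: [-0.9, -2.3, -0.1]
width: 0.07
grip_force: 1.1
```

Emit:
send_rows:
  steps:
    - [70, [7, 7, 0], 0]
    - [70, [7, 7, 0], 0]
    - [70, [7, 7, 0], 0]
    - [70, [6, 6, 0], 0]
    - [70, [5, 5, 0], 0]

```text
clock: 6.32
position: [0.5287, -0.1649, 0.0276]
eef_rot: [-0.0, 0.379, 0.925, 0.0]
force: [-1.5, -2.3, -0.2]
width: 0.0702
grip_force: 1.2
```

Emit:
send_rows:
  steps:
    - [70, [7, 7, 0], 0]
    - [70, [6, 6, 0], 0]
    - [70, [4, 4, 0], 0]
    - [70, [3, 2, 0], 0]
    - [70, [0, 0, 0], 0]

```text
clock: 6.73
position: [0.5488, -0.1462, 0.0278]
eef_rot: [0.0, 0.379, 0.925, 0.0]
force: [-0.1, 0.3, -0.1]
width: 0.0698
grip_force: 0.0
```

Run:
```python
from h import *
P,c=spot(["teapot","bowl_blue"])
```

```text
6.7 [ 549. -146.   28.] ang 0.793 [-0.1  0.3 -0.1]
top teapot [(0.62, [612.0, -72.0, 29.0])]
top bowl_blue [(0.6, [465.0, -69.0, 34.0]), (0.53, [636.0, -293.0, 31.0])]
scene teapot [(0.71, [606.0, -66.0, 30.0])]
scene bowl_blue [(0.75, [464.0, -70.0, 36.0]), (0.46, [545.0, -408.0, 28.0])]
```

Emit:
send_rows:
  steps:
    - [70, [-12, -12, 0], 0]
    - [70, [-8, -4, 0], 0]
    - [70, [-6, 14, 0], -0.1]
    - [70, [-6, 14, 0], -0.1]
    - [70, [-2, 14, 0], -0.1]

```text
clock: 7.45
position: [0.5127, -0.1207, 0.0275]
eef_rot: [-0.0, 0.516, 0.857, -0.0]
force: [-3.5, -2.7, 1.8]
width: 0.0697
grip_force: 0.0
```

Emit:
send_rows:
  steps:
    - [70, [0, 0, 0], 0]
    - [70, [4, 2, 0], 0]
    - [70, [6, 3, 0], 0]
    - [70, [7, 4, 0], 0]
    - [70, [7, 4, 0], 0]

```text
clock: 7.87
position: [0.539, -0.1081, 0.0278]
eef_rot: [0.0, 0.513, 0.858, -0.0]
force: [-3.1, -1.1, 1.1]
width: 0.0701
grip_force: 0.0
```

Run:
```python
from h import *
P,c=spot(["teapot","bowl_blue"])
```

```text
7.9 [ 539. -108.   28.] ang 0.493 [-3.1 -1.1  1.1]
top teapot [(0.68, [636.0, -58.0, 31.0])]
top bowl_blue [(0.76, [465.0, -70.0, 32.0])]
scene teapot [(0.83, [631.0, -53.0, 28.0])]
scene bowl_blue [(0.71, [463.0, -68.0, 34.0]), (0.59, [637.0, -294.0, 32.0])]
```

Emit:
send_rows:
  steps:
    - [70, [4, 2, 0], 0]
    - [70, [5, 2, 0], 0]
    - [70, [5, 2, 0], 0]
    - [70, [3, 1, 0], 0]
    - [70, [0, 0, 0], 0]

```text
clock: 8.58
position: [0.5557, -0.1006, 0.0277]
eef_rot: [0.0, 0.513, 0.858, 0.0]
force: [-2.2, -0.1, -0.1]
width: 0.0701
grip_force: 0.0
```

```bash
cat >> h.py <<'E'
def pot(P,x,y):
    q=rect(P,.038,.074,x-.1,x+.1,y-.06,y+.06)
    q=q[np.hypot(q[:,0]-x,q[:,1]-y)<.056];print("low pts",len(q),circ(q) if len(q)>3 else "")
E
python3 - <<'E'
from h import *
P,c=spot(["teapot","gallery"])
pot(P,.655,-.047)
q=rect(P,.06,.079,.6,.72,-.12,.02);print(circ(q),q[:,0].min(),q[:,0].max(),q[:,1].min(),q[:,1].max())
cv2.imwrite("pics/d.png",cv2.resize(c["pixels"][150:310,100:330,::-1],None,fx=3,fy=3,interpolation=cv2.INTER_CUBIC))
E
```

```text
8.6 [ 556. -101.   28.] ang 0.494 [-2.2 -0.1 -0.1]
top teapot [(0.79, [652.0, -55.0, 30.0])]
top gallery [(0.82, [712.0, 17.0, 32.0])]
scene teapot [(0.97, [645.0, -48.0, 29.0])]
scene gallery [(0.63, [711.0, 17.0, 31.0])]
low pts 46 (array([637., -35.]), 45, 46)
(array([650., -52.]), 50, 42) 0.6007187401427847 0.6875120499355977 -0.09649022503413172 -0.003574669005973835
```

View pics/d.png

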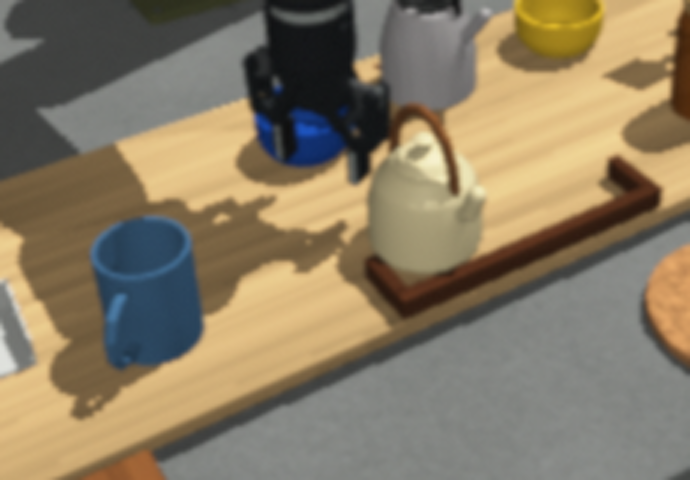

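The view shows the teapot at crop (425,215), inside the right cheek with a small gap left to the rail.

Emit:
send_rows:
  steps:
    - [70, [3, 2, 0], 0]
    - [70, [4, 2, 0], 0]
    - [70, [3, 2, 0], 0]
    - [70, [2, 1, 0], 0]
    - [70, [0, 0, 0], 0]

```text
clock: 9.3
position: [0.5677, -0.0935, 0.0278]
eef_rot: [0.0, 0.513, 0.858, 0.0]
force: [-2.5, -1.2, 0.5]
width: 0.0699
grip_force: 0.0
```

Run:
```python
from h import *
P,c=spot(["teapot"])
q=rect(P,.06,.079,.6,.72,-.12,.02);print(circ(q),q[:,0].min(),q[:,0].max(),q[:,1].min(),q[:,1].max())
```

```text
9.3 [568. -93.  28.] ang 0.493 [-2.5 -1.2  0.5]
top teapot [(0.89, [664.0, -49.0, 31.0])]
scene teapot [(0.75, [663.0, -42.0, 31.0])]
(array([662., -46.]), 50, 42) 0.6127739574308894 0.6926892194909958 -0.09189349536704845 0.0012600362553011168
```

Emit:
send_rows:
  steps:
    - [70, [-12, -6, 0], 0]
    - [70, [-16, -8, 0], 0]
    - [70, [0, 0, 40], -0.112]
    - [70, [0, 0, 40], -0.112]
    - [70, [0, 0, 40], -0.112]

```text
clock: 9.92
position: [0.5373, -0.108, 0.1482]
eef_rot: [-0.001, 0.652, 0.758, -0.0]
force: [1.6, 0.3, 0.9]
width: 0.07
grip_force: 0.0
```

Emit:
send_rows:
  steps:
    - [70, [-40, 0, 10], -0.112]
    - [70, [-40, 0, 0], -0.112]
    - [70, [-40, 0, 0], 0]
    - [70, [-40, 10, 0], 0]
    - [70, [-30, 30, 0], 0]

```text
clock: 10.33
position: [0.347, -0.0697, 0.1572]
eef_rot: [0.0, 0.732, 0.681, -0.0]
force: [-0.3, 0.9, 0.2]
width: 0.0702
grip_force: 0.0
```

Emit:
send_rows:
  steps:
    - [70, [-25, 30, 0], 0]
    - [70, [0, 35, 0], 0]
    - [70, [0, 35, 0], 0]
    - [70, [0, 35, 0], 0]
    - [70, [0, 10, 0], 0]

```text
clock: 10.75
position: [0.3238, 0.0799, 0.1579]
eef_rot: [0.0, 0.729, 0.685, 0.002]
force: [-0.3, -0.5, -0.7]
width: 0.07
grip_force: 0.0
```

Emit:
send_rows:
  steps:
    - [70, [0, 7, -30], 0]
    - [70, [0, 0, -40], 0]
    - [70, [0, 0, -40], 0]
    - [70, [0, 0, -20], 0]
    - [70, [0, 0, 0], 0]

```text
clock: 11.17
position: [0.3195, 0.0831, 0.0223]
eef_rot: [-0.003, 0.73, 0.683, -0.004]
force: [-1.0, 0.3, -1.1]
width: 0.0698
grip_force: 0.0
```

Run:
```python
from h import *
P,c=spot(["kettle","teapot"])
```

```text
11.2 [319.  83.  22.] ang -0.067 [-1.   0.3 -1.1]
top kettle [(0.73, [431.0, 83.0, 26.0])]
top teapot []
scene kettle [(0.87, [433.0, 82.0, 31.0])]
scene teapot [(0.86, [657.0, -41.0, 28.0])]
```

Emit:
send_rows:
  steps:
    - [70, [0, 4, 5], 0]
    - [70, [0, 0, 0], 0]
    - [70, [4, 0, 0], 0]
    - [70, [7, -0.4, 0], 0]
    - [70, [9, -0.6, 0], 0]

```text
clock: 11.88
position: [0.3446, 0.087, 0.0332]
eef_rot: [-0.0, 0.73, 0.683, -0.0]
force: [-5.8, 0.9, 5.0]
width: 0.0695
grip_force: 2.5
```

Emit:
send_rows:
  steps:
    - [70, [10, -0.7, 0], 0]
    - [70, [10, -0.7, 0], 0]
    - [70, [10, -0.7, 0], 0]
    - [70, [8, -0.5, 0], 0]
    - [70, [5, -0.3, 0], 0]

```text
clock: 12.3
position: [0.3884, 0.0838, 0.0332]
eef_rot: [-0.0, 0.73, 0.683, -0.0]
force: [-7.4, 0.3, 7.1]
width: 0.0699
grip_force: 3.3
```

Run:
```python
from h import *
P,c=spot(["kettle","teapot"])
```

```text
12.3 [388.  84.  33.] ang -0.067 [-7.4  0.3  7.1]
top kettle [(0.77, [488.0, 74.0, 27.0])]
top teapot [(0.73, [663.0, -48.0, 31.0])]
scene kettle [(0.95, [494.0, 77.0, 32.0])]
scene teapot [(0.57, [660.0, -42.0, 27.0])]
```

Emit:
send_rows:
  steps:
    - [70, [-8, 0, 0], 0]
    - [70, [0, 0, -6], 0]
    - [70, [0, 0, 0], 0]
    - [70, [6, 0, 0], 0]
    - [70, [8, -0.5, 0], 0]

```text
clock: 13.02
position: [0.3929, 0.0833, 0.0263]
eef_rot: [-0.001, 0.73, 0.683, -0.001]
force: [-4.0, 0.1, 1.5]
width: 0.07
grip_force: 1.1
```

Emit:
send_rows:
  steps:
    - [70, [9, -0.6, 0], 0]
    - [70, [10, -0.7, 0], 0]
    - [70, [10, -0.7, 0], 0]
    - [70, [8, -0.5, 0], 0]
    - [70, [5, -0.3, 0], 0]

```text
clock: 13.43
position: [0.4367, 0.0803, 0.0267]
eef_rot: [-0.0, 0.73, 0.683, -0.0]
force: [-3.1, 0.6, 0.8]
width: 0.0701
grip_force: 0.9
```

Run:
```python
from h import *
P,c=spot(["kettle"])
```

```text
13.4 [437.  80.  27.] ang -0.067 [-3.1  0.6  0.8]
top kettle [(0.69, [538.0, 75.0, 27.0])]
scene kettle [(0.77, [540.0, 73.0, 34.0])]
```

Emit:
send_rows:
  steps:
    - [70, [5, -0.3, 0], 0]
    - [70, [8, -0.5, 0], 0]
    - [70, [10, -0.7, 0], 0]
    - [70, [10, -0.7, 0], 0]
    - [70, [10, -0.7, 0], 0]

```text
clock: 14.05
position: [0.4792, 0.0775, 0.0266]
eef_rot: [-0.0, 0.73, 0.683, -0.0]
force: [-3.3, 1.3, 0.6]
width: 0.07
grip_force: 1.3
```

Emit:
send_rows:
  steps:
    - [70, [10, -0.7, 0], 0]
    - [70, [10, -0.7, 0], 0]
    - [70, [10, -0.7, 0], 0]
    - [70, [9, -0.6, 0], 0]
    - [70, [6, -0.4, 0], 0]

```text
clock: 14.47
position: [0.5249, 0.0743, 0.0267]
eef_rot: [0.0, 0.73, 0.683, 0.0]
force: [-3.4, 0.4, 1.0]
width: 0.0695
grip_force: 1.2
```

Emit:
send_rows:
  steps:
    - [70, [4, -0.3, 0], 0]
    - [70, [4, -0.3, 0], 0]
    - [70, [3, -0.2, 0], 0]
    - [70, [2, 0, 0], 0]
    - [70, [0, 0, 0], 0]

```text
clock: 14.88
position: [0.5368, 0.0737, 0.0266]
eef_rot: [0.0, 0.73, 0.683, 0.0]
force: [-1.5, -0.1, -0.7]
width: 0.0697
grip_force: 0.5
```

Run:
```python
from h import *
P,c=spot(["kettle","teapot","gallery"])
q=rect(P,.06,.079,.59,.72,.021,.13);print(circ(q),q[:,0].min(),q[:,0].max(),q[:,1].min(),q[:,1].max())
save(c,"e.png")
```

```text
14.9 [537.  74.  27.] ang -0.067 [-1.5 -0.1 -0.7]
top kettle [(0.95, [639.0, 66.0, 30.0])]
top teapot [(0.84, [663.0, -48.0, 30.0])]
top gallery [(0.9, [714.0, 16.0, 34.0]), (0.73, [541.0, -407.0, 29.0])]
scene kettle [(0.73, [639.0, 69.0, 31.0]), (0.31, [618.0, 293.0, 28.0])]
scene teapot [(0.73, [662.0, -41.0, 28.0])]
scene gallery [(0.58, [711.0, 17.0, 34.0])]
(array([642.,  65.]), 50, 9) 0.6133700851271197 0.6702809679024266 0.022473050761394667 0.11414505551232056
```

View pics/e.png

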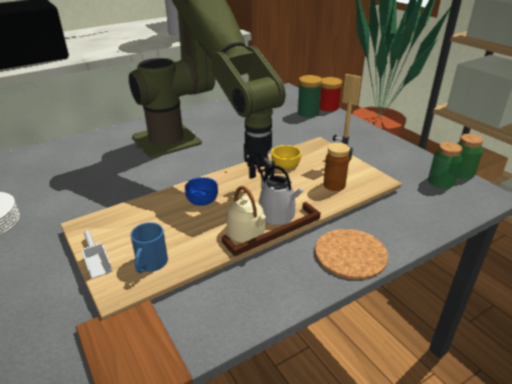

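The kettle (pixel 277,205) stands beside the teapot (245,218) and has about 20 mm left to the rail.

Emit:
send_rows:
  steps:
    - [70, [4, -0.3, 0], 0]
    - [70, [5, -0.3, 0], 0]
    - [70, [5, -0.3, 0], 0]
    - [70, [4, -0.3, 0], 0]
    - [70, [2, 0, 0], 0]

```text
clock: 15.7
position: [0.557, 0.0724, 0.0268]
eef_rot: [-0.0, 0.73, 0.683, -0.0]
force: [-5.2, -0.2, 3.8]
width: 0.0702
grip_force: 1.9
```

Run:
```python
from h import *
P,c=spot(["kettle","teapot"])
q=rect(P,.06,.079,.59,.72,.021,.13);print(circ(q),q[:,0].min(),q[:,0].max(),q[:,1].min(),q[:,1].max())
```

```text
15.7 [557.  72.  27.] ang -0.067 [-5.2 -0.2  3.8]
top kettle [(0.71, [661.0, 64.0, 27.0])]
top teapot [(0.84, [664.0, -46.0, 31.0]), (0.46, [545.0, -409.0, 30.0])]
scene kettle [(0.67, [662.0, 67.0, 29.0])]
scene teapot [(0.85, [658.0, -42.0, 32.0])]
(array([660., 110.]), 16, 3) 0.6441027869936627 0.6763728669114765 0.10857906126788076 0.11121258793115825
```

Both pots are in place. Next is the blue bowl, pushed with the open fingers as a cradle.

Emit:
send_rows:
  steps:
    - [70, [-10, 0, 0], 0]
    - [70, [-20, 0, 0], 0]
    - [70, [-20, 0, 35], 0]
    - [70, [-20, -10, 35], -0.114]
    - [70, [-20, -20, 30], -0.114]

```text
clock: 16.42
position: [0.4648, 0.0434, 0.1275]
eef_rot: [-0.0, 0.804, 0.594, -0.0]
force: [1.0, -1.3, 1.8]
width: 0.07
grip_force: 0.0
```

Emit:
send_rows:
  steps:
    - [70, [-20, -25, 0], -0.114]
    - [70, [-20, -25, 0], -0.114]
    - [70, [-20, -25, 0], -0.114]
    - [70, [0, -25, 0], -0.114]
    - [70, [0, -28, 0], -0.114]

```text
clock: 16.83
position: [0.405, -0.086, 0.1265]
eef_rot: [0.0, 0.939, 0.343, 0.001]
force: [0.0, -0.7, -0.7]
width: 0.0697
grip_force: 0.0
```

Emit:
send_rows:
  steps:
    - [70, [0, 0, 0], -0.114]
    - [70, [0, 0, 0], -0.114]
    - [70, [0, 0, 0], -0.114]
    - [70, [0, 0, 0], -0.113]
    - [70, [0, 0, 0], 0]

```text
clock: 17.25
position: [0.4059, -0.0854, 0.1263]
eef_rot: [-0.0, 0.992, 0.124, -0.0]
force: [-0.2, 0.5, -0.4]
width: 0.0698
grip_force: 0.0
```

Run:
```python
from h import *
P,c=spot(["kettle","teapot","bowl_blue","bowl_yellow"])
for x,y in((.465,-.071),(.434,.243)): print(circ(rect(P,.055,.08,x-.07,x+.07,y-.07,y+.07)))
q=rect(P,.06,.079,.59,.72,.021,.13);print(circ(q))
q=rect(P,.06,.079,.6,.72,-.12,.02);print(circ(q))
```

```text
17.2 [406. -85. 126.] ang -1.322 [-0.2  0.5 -0.4]
top kettle [(0.9, [661.0, 67.0, 28.0])]
top teapot [(0.88, [667.0, -46.0, 29.0])]
top bowl_blue [(0.94, [465.0, -73.0, 31.0]), (0.68, [634.0, -293.0, 30.0])]
top bowl_yellow [(0.83, [438.0, 248.0, 30.0])]
scene kettle [(0.74, [662.0, -41.0, 28.0]), (0.66, [660.0, 67.0, 30.0])]
scene teapot [(0.64, [661.0, -47.0, 29.0])]
scene bowl_blue [(0.88, [464.0, -70.0, 34.0])]
scene bowl_yellow [(0.8, [432.0, 245.0, 34.0]), (0.54, [543.0, -408.0, 33.0])]
(array([465., -76.]), 48, 189)
(array([434., 243.]), 48, 318)
(array([643.,  67.]), 45, 43)
(array([653., -37.]), 59, 76)
```

Emit:
send_rows:
  steps:
    - [70, [0, -2, -40], 0]
    - [70, [0, 0, -40], 0]
    - [70, [0, 0, -18], 0]
    - [70, [0, 0, 0], 0]
    - [70, [3, 1, 0], 0]

```text
clock: 18.17
position: [0.4085, -0.0862, 0.0279]
eef_rot: [-0.001, 0.992, 0.125, -0.001]
force: [-0.3, -0.1, 0.6]
width: 0.0696
grip_force: 0.0
```

Emit:
send_rows:
  steps:
    - [70, [6, 1.5, 0], 0]
    - [70, [8, 2, 0], 0]
    - [70, [9, 2, 0], 0]
    - [70, [9, 2, 0], 0]
    - [70, [9, 2, 0], 0]

```text
clock: 18.58
position: [0.4523, -0.0773, 0.0304]
eef_rot: [0.001, 0.992, 0.125, 0.0]
force: [-5.4, -1.4, 7.8]
width: 0.0702
grip_force: 4.3
```

Emit:
send_rows:
  steps:
    - [70, [9, 2, 0], 0]
    - [70, [9, 2, 0], 0]
    - [70, [9, 2, 0], 0]
    - [70, [9, 2, 0], 0]
    - [70, [7, 2, 0], 0]

```text
clock: 19.0
position: [0.4956, -0.0672, 0.0304]
eef_rot: [0.001, 0.992, 0.125, 0.0]
force: [-5.8, -1.1, 7.2]
width: 0.07
grip_force: 4.2
```

Emit:
send_rows:
  steps:
    - [70, [4, 1, 0], 0]
    - [70, [2, 0, 0], 0]
    - [70, [0, 0, 0], 0]

```text
clock: 19.25
position: [0.5014, -0.066, 0.0303]
eef_rot: [0.0, 0.992, 0.125, 0.001]
force: [-4.6, -0.5, 6.7]
width: 0.0702
grip_force: 3.7
```

Run:
```python
from h import *
P,c=spot(["teapot","bowl_blue"])
x,y=.553,-.05
q=rect(P,.06,.08,x-.055,x+.05,y-.06,y+.06);q=q[np.hypot(q[:,0]-x,q[:,1]-y)<.06];print(circ(q))
```

```text
19.2 [501. -66.  30.] ang -1.319 [-4.6 -0.5  6.7]
top teapot [(0.76, [663.0, -48.0, 29.0])]
top bowl_blue [(0.58, [541.0, -53.0, 32.0])]
scene teapot [(0.69, [659.0, -43.0, 27.0])]
scene bowl_blue [(0.73, [540.0, -53.0, 32.0])]
(array([545., -56.]), 48, 96)
```

Emit:
send_rows:
  steps:
    - [70, [-4, -1, 0], 0]
    - [70, [-3, -1, 12], 0]
    - [70, [0, 0, 0], 0]
    - [70, [5, 1, 0], 0]
    - [70, [5, 1, 0], 0]

```text
clock: 19.97
position: [0.5033, -0.066, 0.0411]
eef_rot: [0.0, 0.992, 0.125, 0.001]
force: [0.6, 0.4, -0.7]
width: 0.0697
grip_force: 0.0
```

Emit:
send_rows:
  steps:
    - [70, [4, 1, 0], 0]
    - [70, [4, 1, 0], 0]
    - [70, [3, 1, 0], 0]
    - [70, [0, 0, 0], 0]

```text
clock: 20.3
position: [0.5141, -0.0628, 0.0405]
eef_rot: [-0.0, 0.992, 0.125, -0.0]
force: [-0.9, -0.6, -0.4]
width: 0.0695
grip_force: 0.0
```

Run:
```python
from h import *
P,c=spot(["teapot","bowl_blue"])
x,y=.555,-.051
q=rect(P,.06,.08,x-.055,x+.05,y-.06,y+.06);q=q[np.hypot(q[:,0]-x,q[:,1]-y)<.055];print(circ(q),q[:,2].max())
cv2.imwrite("pics/f.png",cv2.resize(c["pixels"][120:270,130:340,::-1],None,fx=3,fy=3,interpolation=cv2.INTER_CUBIC))
```

```text
20.3 [514. -63.  41.] ang -1.32 [-0.9 -0.6 -0.4]
top teapot [(0.9, [665.0, -45.0, 27.0])]
top bowl_blue []
scene teapot [(0.56, [661.0, -44.0, 28.0]), (0.35, [539.0, 9.0, 32.0])]
scene bowl_blue [(0.77, [540.0, -49.0, 34.0]), (0.49, [540.0, 9.0, 31.0])]
(array([566., -31.]), 30, 7) 0.07638606664450745
```

View pics/f.png

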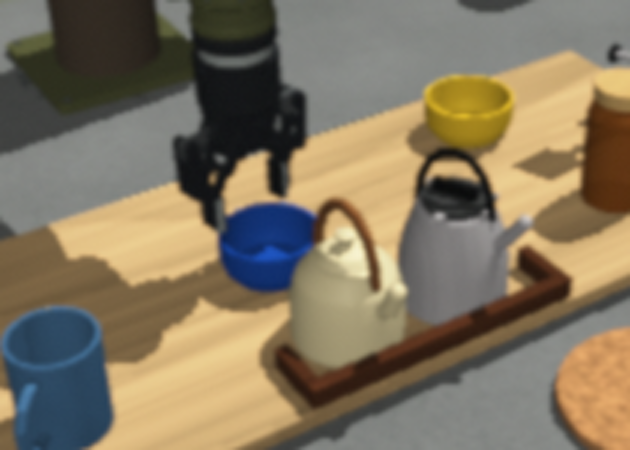

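The blue bowl (crop 270,245) is nearly up to the teapot, and the kettle and teapot are well seated at the rail.

Emit:
send_rows:
  steps:
    - [70, [2, 1, 0], 0]
    - [70, [2, 1, 0], 0]
    - [70, [0, 0, 0], 0]
    - [70, [0, 0, 0], 0]

```text
clock: 20.93
position: [0.5177, -0.061, 0.0408]
eef_rot: [0.0, 0.992, 0.125, 0.0]
force: [0.6, 0.5, 0.5]
width: 0.07
grip_force: 0.0
```

```bash
cat >> h.py <<'E'
def bowl(cn,x,y,hue):
    c=vision.camera(cn);P=cloud(c);hsv=cv2.cvtColor(c["pixels"],cv2.COLOR_RGB2HSV)
    m=(abs(hsv[...,0].astype(int)-hue)<10)&(hsv[...,1]>140)&(P[...,2]>.066)&(P[...,2]<.08)&(np.hypot(P[...,0]-x,P[...,1]-y)<.075)
    q=P[m]*1000;A=np.c_[2*q[:,:2],np.ones(len(q))]
    s=np.linalg.lstsq(A,(q[:,:2]**2).sum(1),rcond=None)[0];r=np.sqrt(s[2]+s[0]**2+s[1]**2)
    print(cn,"bowl n",len(q),"lsq",np.round(s[:2],1),round(r,1),"min",np.round(q.min(0)),"max",np.round(q.max(0)))
E
python3 - <<'E'
from h import *
bowl("top",.557,-.05,112);bowl("scene",.557,-.05,112)
P,c=spot(["teapot","bowl_blue"])
E
```

```text
Traceback (most recent call last):
  File "h.py", line 41, in bowl
    print(cn,"bowl n",len(q),"lsq",np.round(s[:2],1),round(r,1),"min",np.round(q.min(0)),"max",np.round(q.max(0)))
                                                                               ~~~~~^^^
ValueError: zero-size array to reduction operation minimum which has no identity
```

Run:
```python
from h import *
try: bowl("scene",.557,-.05,112)
except Exception as e: print(e)
for cn in("scene","top"):
    c=vision.camera(cn);P=cloud(c);hsv=cv2.cvtColor(c["pixels"],cv2.COLOR_RGB2HSV).astype(int)
    m=(P[...,2]>.034)&(P[...,2]<.08)&(np.hypot(P[...,0]-.557,P[...,1]+.05)<.07)&(abs(hsv[...,0]-113)<15)&(hsv[...,1]>100)
    q=P[m];print(cn,len(q),np.round(q.min(0)*1000),np.round(q.max(0)*1000),np.median(hsv[m],0))
P,c=spot(["teapot","bowl_blue"])
```

```text
scene bowl n 177 lsq [541.4 -57.9] 45.6 min [ 494. -105.   66.] max [590. -12.  79.]
scene 680 [ 492. -105.   34.] [590. -10.  79.] [110. 214. 111.]Traceback (most recent call last):
  File "<stdin>", line 7, in <module>
    return umr_minimum(a, axis, None, out, keepdims, initial, where)
ValueError: zero-size array to reduction operation minimum which has no identity
```

Run:
```python
from h import *
c=vision.camera("scene");a=cv2.resize(c["pixels"][140:240,170:270,::-1],None,fx=4,fy=4,interpolation=cv2.INTER_CUBIC)
t=vision.camera("top");b=cv2.resize(t["pixels"][150:250,230:330,::-1],None,fx=4,fy=4,interpolation=cv2.INTER_CUBIC)
cv2.imwrite("pics/g.png",np.hstack([a,b]))
o=manip.observe();print(o["position"],o["force"])
P=cloud(c);hsv=cv2.cvtColor(c["pixels"],cv2.COLOR_RGB2HSV).astype(int)
m=(np.hypot(P[...,0]-.55,P[...,1]+.05)<.09)&(abs(hsv[...,0]-113)<15)&(hsv[...,1]>100)
q=P[m]*1000
for x in range(490,600,12):
    s=q[(q[:,0]>=x)&(q[:,0]<x+12)]
    if len(s):print(x,len(s),np.round(s[:,1].min()),np.round(s[:,1].max()),"ztop",np.round(np.percentile(s[:,2],95)))
```

```text
[ 0.51748745 -0.06103752  0.04067109] [ 0.88317598 -0.31233448  0.62389389]
490 133 -78.0 -29.0 ztop 73.0
502 140 -89.0 -17.0 ztop 73.0
514 84 -67.0 -13.0 ztop 70.0
526 54 -61.0 -11.0 ztop 73.0
538 26 -105.0 -10.0 ztop 78.0
550 33 -103.0 -95.0 ztop 77.0
562 53 -100.0 -82.0 ztop 76.0
574 115 -94.0 -32.0 ztop 77.0
586 41 -79.0 -45.0 ztop 78.0
```

View pics/g.png

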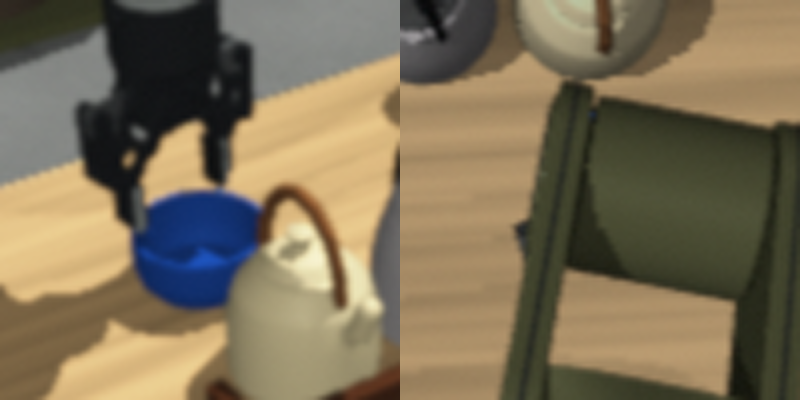

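Run:
```python
from h import *
c=vision.camera("scene");P=cloud(c);hsv=cv2.cvtColor(c["pixels"],cv2.COLOR_RGB2HSV).astype(int)
yy,xx=np.indices(hsv.shape[:2])
for name,(u0,u1,v0,v1) in(("L",(196,208,186,200)),("R",(218,230,172,188))):
    for v in range(v0,v1,2):
        print(name,v,[(u,np.round(P[v,u]*1000).astype(int).tolist(),hsv[v,u].tolist()) for u in range(u0,u1,4)])
```

```text
L 186 [(196, [544, -122, 136], [17, 100, 74]), (200, [532, -106, 124], [110, 35, 22]), (204, [534, -95, 121], [17, 53, 68])]
L 188 [(196, [404, -65, 31], [18, 108, 200]), (200, [535, -108, 119], [100, 35, 22]), (204, [535, -96, 115], [53, 12, 88])]
L 190 [(196, [418, -71, 34], [18, 108, 215]), (200, [531, -106, 110], [120, 11, 23]), (204, [539, -99, 112], [50, 9, 83])]
L 192 [(196, [430, -77, 35], [19, 104, 228]), (200, [536, -109, 108], [30, 11, 24]), (204, [536, -97, 103], [75, 13, 81])]
L 194 [(196, [432, -78, 30], [20, 101, 233]), (200, [528, -106, 95], [16, 90, 62]), (204, [537, -99, 98], [72, 16, 79])]
L 196 [(196, [443, -83, 31], [19, 102, 229]), (200, [454, -75, 34], [18, 106, 188]), (204, [538, -100, 92], [90, 13, 78])]
L 198 [(196, [454, -89, 32], [19, 103, 227]), (200, [460, -79, 32], [19, 105, 226]), (204, [509, -87, 64], [111, 118, 82])]
R 172 [(218, [358, 35, 31], [19, 106, 219]), (222, [508, -26, 128], [19, 58, 35]), (226, [511, -15, 126], [105, 23, 22])]
R 174 [(218, [371, 28, 33], [19, 106, 218]), (222, [511, -28, 124], [0, 0, 21]), (226, [516, -18, 123], [25, 29, 52])]
R 176 [(218, [382, 22, 33], [19, 106, 223]), (222, [513, -29, 119], [60, 14, 18]), (226, [520, -20, 119], [26, 24, 75])]
R 178 [(218, [394, 16, 34], [19, 107, 217]), (222, [507, -27, 108], [0, 0, 18]), (226, [517, -19, 111], [30, 12, 66])]
R 180 [(218, [405, 10, 34], [19, 106, 222]), (222, [508, -28, 103], [15, 26, 20]), (226, [518, -20, 105], [38, 14, 71])]
R 182 [(218, [411, 7, 31], [19, 107, 217]), (222, [509, -29, 97], [23, 44, 23]), (226, [521, -22, 101], [23, 26, 80])]
R 184 [(218, [419, 3, 29], [19, 107, 216]), (222, [507, -28, 89], [17, 109, 70]), (226, [514, -19, 89], [18, 63, 109])]
R 186 [(218, [431, -4, 31], [18, 99, 212]), (222, [439, 6, 32], [17, 96, 180]), (226, [442, 18, 29], [17, 82, 162])]
```

The depth readings show the open fingertips at z≈90 while the TCP reads 41, so they have been passing over the bowl. I'll back off and go about 40 mm lower, checking force and depth.

Emit:
send_rows:
  steps:
    - [70, [-12, -4, 0], 0]
    - [70, [-12, -4, 0], 0]
    - [70, [-12, -4, 0], 0]
    - [70, [0, 0, -10], 0]
    - [70, [0, 0, -10], 0]

```text
clock: 21.7
position: [0.4821, -0.0733, 0.0207]
eef_rot: [0.0, 0.992, 0.125, 0.001]
force: [-0.3, -0.1, 0.4]
width: 0.0699
grip_force: 0.0
```

Emit:
send_rows:
  steps:
    - [70, [0, 0, -8], 0]
    - [70, [0, 0, -4], 0]
    - [70, [0, 0, 0], 0]

```text
clock: 21.95
position: [0.4805, -0.0725, 0.0067]
eef_rot: [-0.001, 0.992, 0.125, -0.002]
force: [-0.2, 0.4, -0.1]
width: 0.0697
grip_force: 0.0
```

```bash
cat >> h.py <<'E'
def tips(cn="scene",r=.085):
    o=manip.observe();p=np.array(o["position"]);print("tcp",np.round(p*1000),"F",np.round(o["force"],1))
    c=vision.camera(cn);P=cloud(c);hsv=cv2.cvtColor(c["pixels"],cv2.COLOR_RGB2HSV).astype(int)
    m=(np.hypot(P[...,0]-p[0],P[...,1]-p[1])<r)&(hsv[...,2]<95)&(hsv[...,1]<60)&(P[...,2]>.036)
    q=P[m]*1000
    for s in(-1,1):
        k=q[(q[:,1]-p[1]*1000)*s>12];k=k[np.argsort(k[:,2])][:6];print("side",s,np.round(k).astype(int).tolist())
E
python3 - <<'E'
from h import *
tips();bowl("scene",.542,-.057,112);spot(["bowl_blue"])
E
```

```text
tcp [481. -73.   7.] F [-0.2  0.4 -0.1]
side -1 [[560, -94, 40], [555, -97, 41], [551, -98, 43], [530, -100, 44], [543, -103, 50], [499, -111, 53]]
side 1 [[464, -40, 59], [468, -38, 64], [473, -37, 70], [474, -40, 71], [479, -33, 72], [479, -37, 73]]
scene bowl n 199 lsq [541.2 -57.4] 45.7 min [ 493. -105.   66.] max [589. -10.  79.]
22.1 [482. -73.   8.] ang -1.32 [ 0.7  0.2 -0.2]
top bowl_blue [(0.8, [541.0, -54.0, 29.0])]
scene bowl_blue [(0.88, [540.0, -52.0, 33.0])]
```

Emit:
send_rows:
  steps:
    - [70, [0, 0, -7], 0]
    - [70, [5, 1, 0], 0]
    - [70, [6, 2, 0], 0]
    - [70, [6, 2, 0], 0]
    - [70, [6, 2, 0], 0]

```text
clock: 22.67
position: [0.5051, -0.0658, 0.0017]
eef_rot: [-0.0, 0.992, 0.125, -0.0]
force: [-0.9, -0.3, -0.0]
width: 0.0702
grip_force: 0.7
```

Emit:
send_rows:
  steps:
    - [70, [5, 2, 0], 0]
    - [70, [4, 2, 0], 0]
    - [70, [2, 1, 0], 0]
    - [70, [0, 0, 0], 0]

```text
clock: 23.0
position: [0.5162, -0.0608, 0.0017]
eef_rot: [-0.0, 0.992, 0.125, 0.0]
force: [0.3, -0.5, -0.2]
width: 0.0701
grip_force: 0.0
```

Run:
```python
from h import *
tips();bowl("scene",.555,-.05,112);spot(["bowl_blue","teapot"])
```

```text
tcp [516. -61.   2.] F [ 0.3 -0.5 -0.2]
side -1 [[576, -84, 36], [576, -89, 41], [570, -92, 42], [567, -94, 44], [563, -95, 46], [560, -96, 47]]
side 1 [[505, -28, 74], [513, -35, 77], [505, -27, 77], [508, -25, 78], [505, -27, 80], [508, -23, 81]]
scene bowl n 161 lsq [558.5 -51.1] 45.9 min [510. -99.  66.] max [603.  -7.  79.]
23.1 [516. -61.   2.] ang -1.32 [0.3 0.3 0.1]
top bowl_blue [(0.56, [561.0, -49.0, 30.0])]
top teapot [(0.62, [665.0, -46.0, 27.0])]
scene bowl_blue [(0.92, [558.0, -46.0, 32.0])]
scene teapot [(0.72, [658.0, -40.0, 29.0])]
```

Emit:
send_rows:
  steps:
    - [70, [2, 1, 0], 0]
    - [70, [1, 0, 0], 0]
    - [70, [0, 0, 0], 0]
    - [70, [-12, -3, 0], 0]
    - [70, [-20, -5, 0], 0]

```text
clock: 23.82
position: [0.4881, -0.0681, 0.0023]
eef_rot: [0.0, 0.992, 0.126, 0.001]
force: [-1.5, -0.6, 0.8]
width: 0.0695
grip_force: 0.0
```

Emit:
send_rows:
  steps:
    - [70, [-20, 0, 40], 0]
    - [70, [-15, 5, 35], 0.114]
    - [70, [-15, 30, 25], 0.114]
    - [70, [-10, 30, 0], 0.114]
    - [70, [-10, 35, 0], 0.114]

```text
clock: 24.23
position: [0.4195, 0.032, 0.1018]
eef_rot: [0.001, 0.938, 0.347, 0.003]
force: [0.3, 1.1, -0.2]
width: 0.0704
grip_force: 0.0
```

Emit:
send_rows:
  steps:
    - [70, [0, 35, 0], 0.114]
    - [70, [0, 35, 0], 0.114]
    - [70, [0, 35, 0], 0.114]
    - [70, [0, 35, 0], 0.114]
    - [70, [0, 35, 0], 0.114]

```text
clock: 24.65
position: [0.4179, 0.2088, 0.0992]
eef_rot: [0.0, 0.801, 0.598, 0.001]
force: [-0.5, -0.8, 0.0]
width: 0.0699
grip_force: 0.0
```

Emit:
send_rows:
  steps:
    - [70, [-10, 35, 0], 0.114]
    - [70, [0, 35, 0], 0.114]
    - [70, [0, 20, 0], 0.114]
    - [70, [0, 0, 0], 0.114]
    - [70, [0, 0, 0], 0.114]

```text
clock: 25.07
position: [0.4078, 0.2985, 0.0989]
eef_rot: [0.0, 0.6, 0.8, 0.0]
force: [-0.2, 0.7, 0.4]
width: 0.0699
grip_force: 0.0
```

Emit:
send_rows:
  steps:
    - [70, [0, 0, 0], 0.114]
    - [70, [0, 0, 0], 0.114]
    - [70, [0, 0, 0], 0.11]
    - [70, [0, 0, 0], 0]

```text
clock: 25.4
position: [0.408, 0.297, 0.0989]
eef_rot: [0.0, 0.46, 0.888, 0.0]
force: [-0.5, 0.0, 0.1]
width: 0.0697
grip_force: 0.0
```

Run:
```python
from h import *
spot(["bowl_blue","teapot","kettle","bowl_yellow"]);bowl("top",.561,-.05,112);bowl("top",.434,.243,28);bowl("scene",.434,.243,28)
```

```text
25.4 [408. 297.  99.] ang 0.616 [-0.5  0.   0.1]
top bowl_blue [(0.88, [561.0, -47.0, 32.0])]
top teapot [(0.97, [664.0, -45.0, 26.0])]
top kettle [(0.63, [663.0, 65.0, 29.0])]
top bowl_yellow [(0.9, [437.0, 244.0, 31.0]), (0.28, [619.0, 293.0, 31.0])]
scene bowl_blue [(0.57, [558.0, -44.0, 34.0])]
scene teapot [(0.72, [655.0, -42.0, 28.0])]
scene kettle [(0.95, [662.0, 67.0, 28.0]), (0.39, [636.0, -292.0, 31.0])]
scene bowl_yellow [(0.7, [430.0, 245.0, 34.0])]
top bowl n 136 lsq [560.7 -50.5] 44.9 min [515. -95.  66.] max [607.  -6.  79.]
top bowl n 238 lsq [434.6 242.7] 45.8 min [387. 195.  66.] max [481. 291.  79.]
scene bowl n 207 lsq [433.6 243.8] 45.9 min [385. 195.  66.] max [481. 292.  80.]
```

Emit:
send_rows:
  steps:
    - [70, [-12, 0, -30], 0]
    - [70, [0, 0, -35], 0]
    - [70, [0, 0, -25], 0]
    - [70, [0, 0, -7], 0]
    - [70, [0, 0, 0], 0]

```text
clock: 26.47
position: [0.394, 0.2957, -0.0005]
eef_rot: [-0.001, 0.46, 0.888, -0.002]
force: [-0.0, 0.5, -0.7]
width: 0.0701
grip_force: 0.0
```

Emit:
send_rows:
  steps:
    - [70, [2, -3, 0], 0]
    - [70, [3, -4, 0], 0]
    - [70, [4, -6, 0], 0]
    - [70, [5, -7, 0], 0]
    - [70, [5, -7, 0], 0]

```text
clock: 26.88
position: [0.4165, 0.2699, 0.0034]
eef_rot: [0.001, 0.46, 0.888, 0.001]
force: [-1.1, 1.3, 1.8]
width: 0.07
grip_force: 1.5
```

Run:
```python
from h import *
spot(["bowl_yellow"]);bowl("scene",.445,.226,28)
```

```text
26.9 [417. 270.   3.] ang 0.614 [-1.1  1.3  1.8]
top bowl_yellow [(0.71, [446.0, 235.0, 28.0])]
scene bowl_yellow [(0.63, [442.0, 231.0, 33.0])]
scene bowl n 202 lsq [443.4 231.1] 46.3 min [390. 184.  66.] max [492. 285.  79.]
```

Emit:
send_rows:
  steps:
    - [70, [3, -4, 0], 0]
    - [70, [5, -7, 0], 0]
    - [70, [6, -8.5, 0], 0]
    - [70, [6, -8.5, 0], 0]
    - [70, [6, -8.5, 0], 0]

```text
clock: 27.55
position: [0.4415, 0.2323, 0.0017]
eef_rot: [-0.0, 0.46, 0.888, -0.0]
force: [0.4, 0.7, -0.1]
width: 0.0702
grip_force: 0.5
```

Emit:
send_rows:
  steps:
    - [70, [6, -8.5, 0], 0]
    - [70, [6, -8.5, 0], 0]
    - [70, [6, -8.5, 0], 0]
    - [70, [6, -8.5, 0], 0]
    - [70, [6, -8.5, 0], 0]

```text
clock: 27.97
position: [0.4715, 0.1898, 0.0017]
eef_rot: [-0.0, 0.46, 0.888, -0.0]
force: [-0.4, -0.8, -0.4]
width: 0.07
grip_force: 0.5
```

Emit:
send_rows:
  steps:
    - [70, [6, -8.5, 0], 0]
    - [70, [6, -8.5, 0], 0]
    - [70, [5, -7, 0], 0]
    - [70, [4, -6, 0], 0]
    - [70, [2, -3, 0], 0]

```text
clock: 28.38
position: [0.4946, 0.157, 0.0019]
eef_rot: [0.0, 0.461, 0.888, 0.0]
force: [-0.8, 0.8, -0.4]
width: 0.0699
grip_force: 0.5
```

Run:
```python
from h import *
spot(["bowl_yellow","bowl_blue","kettle"]);bowl("scene",.525,.115,28)
```

```text
28.4 [495. 157.   2.] ang 0.613 [-0.8  0.8 -0.4]
top bowl_yellow [(0.67, [523.0, 122.0, 32.0])]
top bowl_blue [(0.77, [563.0, -45.0, 32.0]), (0.41, [514.0, 421.0, 30.0])]
top kettle [(0.89, [660.0, 66.0, 27.0])]
scene bowl_yellow [(0.69, [519.0, 123.0, 32.0])]
scene bowl_blue [(0.97, [558.0, -45.0, 33.0])]
scene kettle [(0.67, [660.0, 64.0, 35.0])]
scene bowl n 160 lsq [520.4 119.5] 45.8 min [458.  70.  66.] max [563. 167.  79.]
```

Emit:
send_rows:
  steps:
    - [70, [4, -6, 0], 0]
    - [70, [6, -8.5, 0], 0]
    - [70, [6, -8.5, 0], 0]
    - [70, [6, -8.5, 0], 0]
    - [70, [5, -7, 0], 0]

```text
clock: 29.25
position: [0.5218, 0.118, 0.0018]
eef_rot: [0.0, 0.461, 0.888, -0.0]
force: [-0.6, 0.9, -0.5]
width: 0.07
grip_force: 0.5
```

Emit:
send_rows:
  steps:
    - [70, [4, -6, 0], 0]
    - [70, [3, -4, 0], 0]
    - [70, [2, -3, 0], 0]
    - [70, [0, 0, 0], 0]

```text
clock: 29.58
position: [0.5305, 0.1056, 0.0019]
eef_rot: [0.0, 0.461, 0.888, -0.0]
force: [0.8, -0.6, 0.2]
width: 0.07
grip_force: 0.0
```

Run:
```python
from h import *
spot(["bowl_yellow","bowl_blue","kettle"]);bowl("scene",.557,.07,28);bowl("top",.557,.07,28)
```

```text
29.6 [531. 106.   2.] ang 0.613 [ 0.8 -0.6  0.2]
top bowl_yellow [(0.94, [558.0, 72.0, 31.0])]
top bowl_blue [(0.75, [621.0, 293.0, 31.0]), (0.74, [561.0, -46.0, 31.0])]
top kettle [(0.75, [659.0, 65.0, 25.0])]
scene bowl_yellow [(0.72, [558.0, 68.0, 31.0])]
scene bowl_blue [(0.66, [562.0, -46.0, 35.0])]
scene kettle [(0.77, [662.0, 68.0, 29.0])]
scene bowl n 139 lsq [556.9  68.8] 45.8 min [496.  20.  66.] max [599. 109.  79.]
top bowl n 81 lsq [557.5  67.6] 45.8 min [513.  22.  67.] max [605.  69.  78.]
```

Emit:
send_rows:
  steps:
    - [70, [2, -2, 0], 0]
    - [70, [1.5, -2, 0], 0]
    - [70, [0, 0, 0], 0]
    - [70, [-8, 12, 0], 0]
    - [70, [-12, 17, 0], 0]

```text
clock: 30.5
position: [0.514, 0.1312, 0.0021]
eef_rot: [0.0, 0.461, 0.887, 0.0]
force: [0.1, 0.5, 0.0]
width: 0.0701
grip_force: 0.0
```

Emit:
send_rows:
  steps:
    - [70, [-12, 17, 10], 0]
    - [70, [-20, 10, 40], 0]
    - [70, [-30, 0, 40], 0]
    - [70, [-30, 0, 40], 0]
    - [70, [0, 0, 0], 0]

```text
clock: 30.92
position: [0.4344, 0.1594, 0.1227]
eef_rot: [0.005, 0.46, 0.888, 0.004]
force: [1.5, 0.1, 0.0]
width: 0.0702
grip_force: 0.0
```

Run:
```python
from h import *
P,c=spot("kettle teapot jar mug scoop spatula_clamp bowl_blue bowl_yellow".split());bowl("scene",.56,.066,28);bowl("top",.56,.066,28);bowl("top",.56,-.05,112)
cv2.imwrite("pics/z.png",np.hstack([cv2.resize(c["pixels"][130:270,180:340],None,fx=2.4,fy=2.4),cv2.resize(vision.camera("top")["pixels"][100:240,180:340],None,fx=2.4,fy=2.4)])[:,:,::-1])
```

```text
30.9 [434. 159. 123.] ang 0.616 [1.5 0.1 0. ]
top kettle [(0.7, [660.0, 66.0, 31.0])]
top teapot [(0.97, [664.0, -48.0, 26.0]), (0.3, [562.0, -50.0, 32.0])]
top jar [(0.76, [622.0, 293.0, 33.0])]
top mug [(0.71, [635.0, -297.0, 34.0])]
top scoop [(0.87, [543.0, -407.0, 29.0]), (0.44, [717.0, 15.0, 35.0])]
top spatula_clamp [(0.71, [513.0, 424.0, 31.0]), (0.48, [622.0, 293.0, 35.0])]
top bowl_blue [(0.82, [563.0, -49.0, 31.0])]
top bowl_yellow [(0.64, [562.0, 68.0, 30.0])]
scene kettle [(0.97, [660.0, 66.0, 28.0])]
scene teapot [(0.96, [662.0, -43.0, 30.0])]
scene jar [(0.59, [618.0, 292.0, 25.0]), (0.15, [556.0, -44.0, 35.0])]
scene mug [(0.58, [634.0, -298.0, 30.0])]
scene scoop [(0.95, [546.0, -408.0, 28.0]), (0.53, [559.0, -46.0, 34.0])]
scene spatula_clamp [(0.93, [513.0, 418.0, 31.0])]
scene bowl_blue []
scene bowl_yellow [(0.58, [559.0, 67.0, 32.0])]
scene bowl n 137 lsq [560.2  64.8] 45.6 min [510.  17.  66.] max [604. 106.  79.]
top bowl n 192 lsq [560.6  64.4] 45.7 min [513.  19.  67.] max [608. 111.  78.]
top bowl n 138 lsq [560.7 -50.4] 45.0 min [515. -95.  67.] max [607.  -4.  80.]
```

View pics/z.png

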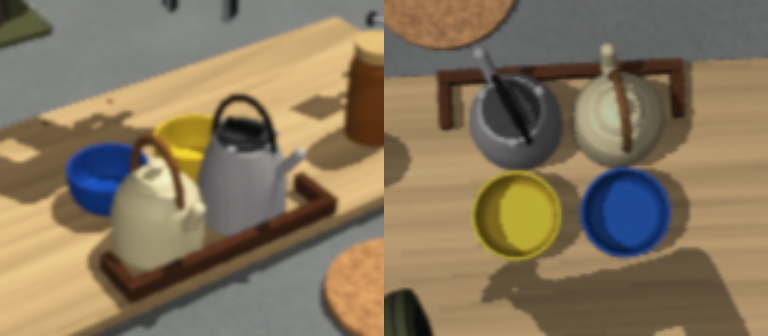

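The picture shows both pots inside the cheeks at the rail, with a bowl close in front of each: yellow at (517,215) and blue at (625,212). The bystanders haven't moved and the arm is clear.

```bash
python3 -c "
from plant import job
print(job.close_job())"
```

```text
the job is handed in; nothing more can be done
None
```

I've handed the job in: the kettle (left) and teapot (right) stand between the cheeks about 2–3 mm from the rail, with the yellow bowl in front of the kettle and the blue in front of the teapot at a similar gap. Nothing else moved and it took about 31 s, but while being slid back the blue bowl was first dragged by its rim, with up to 8 N downward, before I lowered the fingers.

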